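# Unclip the blade insert of a vegetable slicer and lay it in the tray

## Task

Take the blade insert out of the vegetable slicer for washing: hold the spring button on its tongue right down and, with it held down, draw the insert out by the button's lip until the catch has come free of the frame, without forcing the clip. Then take the insert by its tongue, draw it right out of the slicer and lay it flat in the steel tray, right side up, and let go, leaving the things round about where they are.

Things in the scene. Friction and masses are not known exactly. Their poses are not given: they have to be found in the camera images.
- slicer: White plastic vegetable slicer, steel plates, 295 x 116, stands firm (fixed). Bed slopes 0.24 rad: lower end towards the robot, upper end (wire leg, black grip) away. Origin on the worktop under its bay; frame upright: x level, lower to upper end, y to its left, z up. Above the origin an insert lies in a cross bay, guided straight along y by channels (play 2 mm in height, 1.5 mm each side).
- bay (a point): Point of the slicer where the insert's origin lies when clipped home.
- window (a point): Middle of the window in the right-hand (-y) rail through which the insert is drawn out, at slicer y = -58 (the rail's outer face; the rail is 10 thick), level with the insert's underside. Sill below; above it a bridge, its underside 16 and its top 27 above the insert's underside.
- insert: Grey plastic blade insert, steel blade, about 0.17 kg, 153 long, 62 wide, 8 thick. Origin: underside, middle of the part in the bay. z square to its top, x up the slope, y inward, -y the way out. When home it is turned -0.24 rad about the slicer's y. Inner end y = 46.5. Clear of the slicer once drawn out 107. Tongue outside the frame, y = -60 to -107, with a spring button.
- button (a joint): Travel of the spring button along the insert's -z, m: 0 up, grows as pressed; 7 N to start, 12 N where it meets its firm stop. Its inner end carries a catch that stands behind the bridge and passes under it only with the button hard down at that stop. Hold it down for the first 25 mm of the way out; then it springs up outside and the insert stays in its channels.
- button_pad (a point): Middle of the button's ribbed top (moves with it): insert x 0, y -82, z 26 when up. The flat is 35 wide (x), y = -64 to -100; at its outer end a lip 6 thick stands 5 above it, to pull on. 42 between frame and lip for the fingertips. With the button held down the insert slides along -y with less than 20 N.
- tongue (a point): Point in the tongue, insert x 0, y -83, z 9. The tongue is 48 wide (x = -24 to 24), with straight upright cheeks 5 thick from z = 0 to 17, to be gripped across x from above. In the bay 40 is free below it; lying in the tray its underside is on the floor.
- insert_mid (a point): Middle of the insert: insert x 0, y -30, z 4.
- tray: Open steel tray, 180 (x) by 236 (y), 24 high, walls and floor 3 thick, 0.7 kg, loose on the worktop. Origin under its middle, z up.
- apple: Green apple, 75 across, bystander. Origin under its middle at the start.
- lemon: The nearer of two lemons, 78 long, bystander. Origin under its middle at the start.
- mug: Grey mug, 84 across, 91 high, bystander. Origin under its middle.

How it is judged:
On the way, in this order (a step that is already met when the one before it is completed fails the run):
1. the button is pressed right down with the insert still home in its bay (value of joint button above 0.006 m and y of insert in the frame of slicer above -0.004 m), for 0.05 s.
2. the insert is drawn out until its catch has come free of the frame (22 mm or more) (y of insert in the frame of slicer below -0.022 m), for 0.1 s.
3. the insert is held in the fingers, wholly out of the slicer and clear of it and of the tray (y of insert in the frame of slicer below -0.105 m and contact force between the fingers and insert above 0.5 N and contact force between insert and slicer below 0.1 N and contact force between insert and tray below 0.1 N), for 0.2 s.
At the end, for the whole second after the job is handed in: The insert lies flat (within 0.1 rad) and right side up on the tray's floor (underside within 5 mm of it), its middle within 90 mm of the tray's, at rest and let go, and the tray stands level (angle between insert's own z axis and vertical below 0.1 rad and z of insert in the frame of tray between -0.002 and 0.008 m and horizontal distance between insert_mid and tray below 0.09 m and linear speed of insert below 0.02 m/s and contact force between the fingers and insert below 0.1 N and angle between tray's own z axis and vertical below 0.05 rad); the robot touches nothing.
It fails at once if the insert is forced against the slicer's frame (more than 90 N between them) (contact force between insert and slicer above 90 N).
It fails at once if the fingers press or pull on the clipped insert with more than 40 N (contact force between the fingers and insert above 40 N and y of insert in the frame of slicer above -0.022 m).
It fails at once if the apple is moved by more than 40 mm (distance of apple from where it was at the start of the episode above 0.04 m).
It fails at once if the lemon is moved by more than 40 mm (distance of lemon from where it was at the start of the episode above 0.04 m).
It fails at once if the mug is moved by more than 40 mm (distance of mug from where it was at the start of the episode above 0.04 m).
It also fails if it takes over 48 s, if anything falls off the work surface, if the arm or the gripper's body presses on something with over 40 N, if the wrist force passes 120 N, or if a joint passes its speed limit or range.

## Robot

A 7-joint arm with a two-finger parallel gripper is mounted at the origin on a cart in front of the work surface, level with it; the furniture and walls round the work are solid. World frame = base frame: x ahead of the robot, y to its left, z up, the work surface at z = 0. Lengths are in m, angles in rad, forces in N, time in s.
With the tool pointing down it reaches from about 0.4 to 0.85 m from the base axis. Payload 4.5 kg.
Tool frame: the origin (TCP) lies at the very end of the fingers, on their centre line; the grasp point (between the pads) lies 19 mm behind it; x points along the fingers, z is the direction in which the jaws open and shut, and the axes are right-handed (so a half turn about x gives the same grasp; the last joint's range is limited). The gripper opens to 88 mm and grips with 3 to 60 N. Pads are 18 mm wide; open, the fingers measure 123 mm over their backs; the gripper's body (75 mm by 187 mm) begins 45 mm behind the grasp point.
Start: joints at [-1.234, 0.689, -0.195, 1.565, 0.157, 0.902, -0.215], TCP at [0.186, 0.597, 0.239] pointing down, gripper open.
Joint ranges: [-3.01, 3.01], [-0.46, 2.08], [-1.47, 1.51], [0.13, 2.56], [-1, 4.14], [0.04, 2.09], [-2.66, 2.66]. Speed limits (rad/s): [2.57, 2.57, 3.14, 3.14, 3.14, 3.14, 3.14].

## Interface

Orientations are given as a rotation vector (axis times angle).
In Python, from rig import r, imaging gives the robot as it stands.
- The arm moves only by the tool jog_arm, never from a script. Its argument "targets" is a list that holds one entry, the list of rows, each a list of 5 numbers: the finger opening in m, from 0 to 0.0881, then the shift along the tool's x, y, z in m, then the turn about the tool's x in degrees. A call has 1 to 10 rows; each row is the pose to reach, as a shift and turn from the pose measured when the call began, along the tool's axes at that moment; what a row does not reach only later rows make up. A row lasts 1/8 s, in which the tool goes at most 62.5 mm and 10.7 degrees, less where a joint would pass 70% of its speed; a pose out of reach is approached as far as the arm can. A call with a gripper value outside its range is refused whole. The fingers move at their own pace and stop on an object; "grip_force" is the grip in N (left out, the last holds). Time passes only in rows, so rows that repeat a pose let the fingers close. It gives the time, the measured TCP pose, the force and the opening at its end, in the units of the state.
- r.observe(): the state, without advancing time (a new reading comes with each control period).
- imaging.grab_frame(name): name is "side" or "top" or "wrist"; returns a dict with "image" (384x512x3 uint8, blue, green, red), "fx", "fy", "cx", "cy" (pixels), "R" (3x3) and "t" (3): a world point X has camera coordinates R X + t. Camera axes: x right, y down, z forward; pixel columns grow to the right and rows downward; lengths in m; the calibration is good to about 2 mm. A picture is of the moment at which its call begins. There is no depth.
- r.close_job(): hands the job in, once; it reports no verdict.
The state is a dict: "t": time; "joint_pos": joint angles; "joint_velocities": joint speeds; "tau": joint torques, N m; "position": TCP position; "eef_rot": TCP orientation; "wrist_force": force on the tool from outside, world axes, zero at the start; "wrist_torque": the same for the moment, N m; "width": finger opening in m.
Only numpy, scipy, OpenCV 4.12 (cv2) and the standard library are available. Lean on these libraries where they do the work, as an engineer would, in place of code of your own. Each camera call takes 0.05 s, during which the arm holds its last target.

## Working session

There is one attempt and no reset: what is moved stays moved. The work goes in short steps, Python scripts to look and compute and a tool call to move; the robot and the scene stay as the last step left them, time stands still between calls to the robot, and variables do not carry over. Pictures are saved under pics/ and viewed, and the job is handed in when it is done.

Besides the shell and the picture viewer there is one more tool, called after "Emit:" by a JSON object that holds its "name" and its "arguments", one argument or row to a line. jog_arm: Moves the arm, as the interface text tells. Its arguments: {"type":"object","properties":{"targets":{"type":"array","items":{"type":"array","items":{"type":"array","items":{"type":"number"}}}},"grip_force":{"type":"number"}},"required":["targets"]}

```bash
ls; mkdir -p pics; python3 - <<'E'
from rig import r, imaging
import cv2
print(r.observe())
for n in ["side","top","wrist"]:
    f=imaging.grab_frame(n); cv2.imwrite(f"pics/{n}0.png",f["image"])
    print(n,f["fx"],f["fy"],f["cx"],f["cy"],f["R"],f["t"])
E
```

```text
pics
{'t': 0.0, 'joint_pos': array([-1.2342189 ,  0.68996949, -0.1945185 ,  1.56634747,  0.15730652,
        0.90250856, -0.21509514]), 'joint_velocities': array([ 8.39193179e-04, -5.25985792e-05, -6.25009442e-04, -1.17214607e-03,
        3.92492775e-04,  5.64757076e-04, -3.56309586e-05]), 'tau': array([-2.07128014e-04, -5.27560794e+01, -1.26670852e+00, -1.53429455e+01,
       -5.25585737e-02,  6.48506146e-03,  1.70239441e-04]), 'position': array([0.18621533, 0.59594634, 0.23791829]), 'eef_rot': array([-0.98459344,  1.3387532 ,  0.98260285]), 'wrist_force': array([-0.04252607,  0.9618608 ,  1.04184288]), 'wrist_torque': array([ 0.01977375, -0.04604004, -0.03451747]), 'width': 0.08811789040257655}
side 359.95922960041634 359.95922960041634 247.8197697747 190.01401688821068 [[-0.98769223 -0.15448117 -0.02448736]
 [-0.03897684  0.39471446 -0.91797674]
 [ 0.15147563 -0.90572406 -0.39587759]] [0.47783031 0.21346362 0.49046904]
top 491.58515843785887 491.58515843785887 258.27668300297506 192.71288505405337 [[ 0.01958536 -0.99976874  0.00888123]
 [-0.97993086 -0.0209577  -0.19823291]
 [ 0.1983732  -0.00482052 -0.98011471]] [-0.3507366   0.52140033  1.23547515]
wrist 323.8084459848527 323.8084459848527 257.1708963670625 192.14062242785226 [[ 0.29848436  0.95441056 -0.00275248]
 [ 0.91839585 -0.28643386  0.27295549]
 [ 0.2597232  -0.08400081 -0.96202272]] [-0.62420927 -0.03662741  0.38991724]
```

View pics/side0.png

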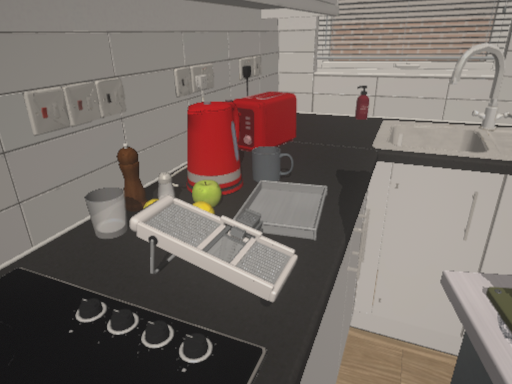

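View pics/top0.png

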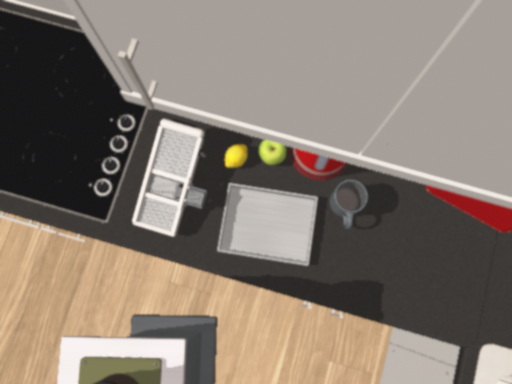

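View pics/wrist0.png

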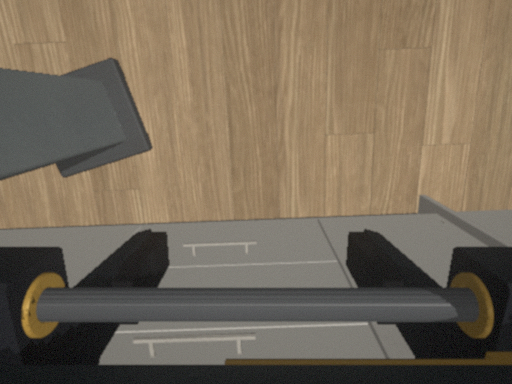

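```bash
python3 - <<'E'
import cv2
a=cv2.imread("pics/top0.png")[110:275,125:325]; cv2.imwrite("pics/top0z.png",cv2.resize(a,None,fx=4,fy=3.6,interpolation=cv2.INTER_CUBIC)[:600])
a=cv2.imread("pics/top0.png")[115:245,130:215]; cv2.imwrite("pics/top0z2.png",cv2.resize(a,None,fx=4.5,fy=4.5,interpolation=cv2.INTER_CUBIC))
a=cv2.imread("pics/side0.png")[175:295,120:340]; cv2.imwrite("pics/side0z.png",cv2.resize(a,None,fx=3.6,fy=3.6,interpolation=cv2.INTER_CUBIC))
E
```

```text
(no output)
```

View pics/top0z2.png

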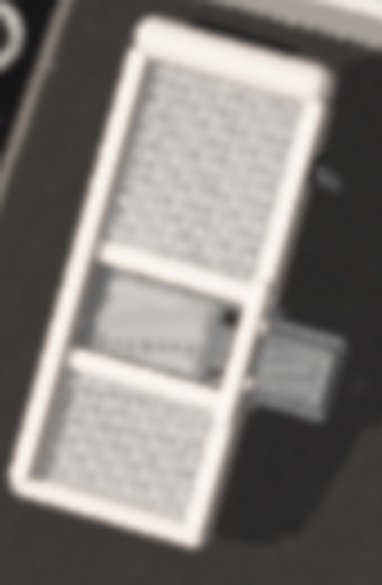

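View pics/side0z.png

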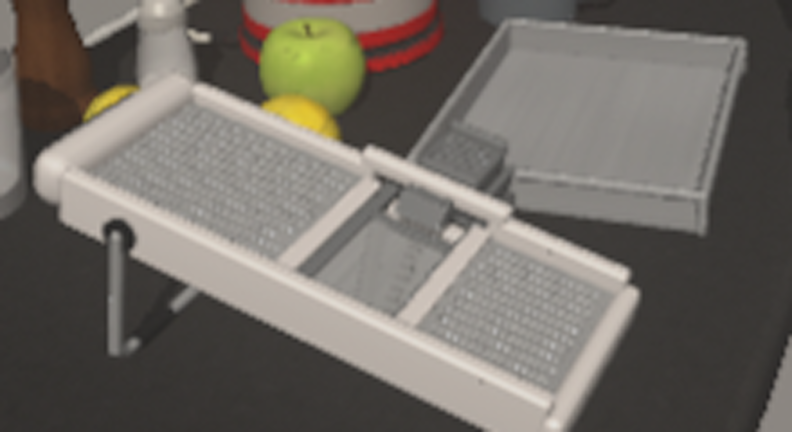

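```bash
cat > h.py <<'E'
import numpy as np, cv2
from scipy.spatial.transform import Rotation as Ro
def cam(f): return {k:(np.array(f[k]) if k in("R","t") else f[k]) for k in ("fx","fy","cx","cy","R","t")}
def ray(c,p):
    d=np.array([(p[0]-c["cx"])/c["fx"],(p[1]-c["cy"])/c["fy"],1.])
    return -c["R"].T@c["t"], c["R"].T@(d/np.linalg.norm(d))
def onz(c,p,z):
    o,d=ray(c,p); return o+d*(z-o[2])/d[2]
def tri(*cp):
    A=np.zeros((3,3));b=np.zeros(3);L=[ray(c,p) for c,p in cp]
    for o,d in L:
        P=np.eye(3)-np.outer(d,d);A+=P;b+=P@o
    X=np.linalg.solve(A,b)
    return X,[float(np.linalg.norm((np.eye(3)-np.outer(d,d))@(X-o))) for o,d in L]
def proj(c,X):
    q=c["R"]@np.asarray(X)+c["t"]; return np.array([c["fx"]*q[0]/q[2]+c["cx"],c["fy"]*q[1]/q[2]+c["cy"]])
E
python3 - <<'E'
from h import *
from rig import imaging
import pickle
C={n:cam(imaging.grab_frame(n)) for n in("side","top")}
pickle.dump(C,open("C.pkl","wb"))
S,T=C["side"],C["top"]
s=lambda x,y:(120+x/3.6,175+y/3.6)
t=lambda x,y:(130+x/4.5,115+y/4.5)
for n,a,b in [("lowR",(637,288),(203,545)),("lowL",(555,403),(15,485)),("lip+x",(455,125),(345,340)),("lip-x",(512,150),(322,418)),
  ("bridge+x",(368,150),(262,290)),("bridge-x",(510,210),(240,405))]:
    print(n,tri((S,s(*a)),(T,t(*b))))
for n,p in [("traytop",x) for x in [(228,184),(319,197),(309,265),(218,251)]]: print(n,onz(T,p,.024))
print("tray side",[onz(S,s(*p),.024) for p in [(512,20),(745,42),(705,195)]])
for n,p,z in [("lemon",(236,156),.03),("apple",(272,151),.037),("mug",(349,193),.09)]: print(n,onz(T,p,z))
E
```

```text
lowR (array([ 0.41227368, -0.12490026,  0.03289866]), [4.468431661411357e-07, 4.468431662214258e-07])
lowL (array([ 0.44386487, -0.01618801,  0.04387631]), [0.00023510088857097832, 0.00023510088857088522])
lip+x (array([ 0.52165274, -0.20750422,  0.07883841]), [0.00448284988562883, 0.0044828498856289735])
lip-x (array([ 0.48293371, -0.19495795,  0.07060432]), [0.0007425233520575681, 0.000742523352057601])
bridge+x (array([ 0.55447473, -0.15904744,  0.08505823]), [0.0013945883126553098, 0.0013945883126554506])
bridge-x (array([ 0.48457635, -0.1468457 ,  0.06186715]), [0.005575388135791767, 0.005575388135791886])
traytop [ 0.5566854  -0.25815812  0.024     ]
traytop [ 0.52624975 -0.50323506  0.024     ]
traytop [ 0.34493004 -0.47622826  0.024     ]
traytop [ 0.37648793 -0.23769377  0.024     ]
tray side [array([ 0.52049755, -0.50107053,  0.024     ]), array([ 0.34318006, -0.47376647,  0.024     ]), array([ 0.37623432, -0.2397548 ,  0.024     ])]
lemon [ 0.63354701 -0.27771584  0.03      ]
apple [ 0.64773695 -0.3749238   0.037     ]
mug [ 0.52534211 -0.57125222  0.09      ]
```

```bash
python3 - <<'E'
from h import *
from rig import r,imaging
o=r.observe(); R=Ro.from_rotvec(o["eef_rot"]).as_matrix(); print(R.round(3)); 
f=cam(imaging.grab_frame("wrist")); c=-f["R"].T@f["t"]
print("cam in tool",R.T@(c-o["position"]), "cam axes in tool (rows x,y,z)", (f["R"]@R).round(3))
import pickle
T=pickle.load(open("C.pkl","rb"))["top"]
for z in(.4,.5,.6): print(z,onz(T,(150,100),z),onz(T,(300,140),z),onz(T,(500,200),z))
E
```

```text
[[-0.    -0.955  0.298]
 [-0.001  0.298  0.955]
 [-1.    -0.    -0.001]]
cam in tool [-0.14539877  0.0710352   0.00061169] cam axes in tool (rows x,y,z) [[ 0.001 -0.     1.   ]
 [-0.273 -0.962 -0.   ]
 [ 0.962 -0.273 -0.001]]
0.4 [ 0.64064437 -0.12077044  0.4       ] [ 0.56486576 -0.41748508  0.4       ] [ 0.45407848 -0.79939626  0.4       ]
0.5 [ 0.60053847 -0.14398894  0.5       ] [ 0.53302018 -0.40835991  0.5       ] [ 0.43430937 -0.74864049  0.5       ]
0.6 [ 0.56043256 -0.16720743  0.6       ] [ 0.50117459 -0.39923474  0.6       ] [ 0.41454026 -0.69788473  0.6       ]
```

Emit:
{"name": "jog_arm", "arguments": {
  "targets": [
    [[0.088, 0, -0.04, -0.036, 5], [0.088, 0, -0.08, -0.072, 10], [0.088, 0, -0.12, -0.108, 16], [0.088, 0, -0.16, -0.144, 22], [0.088, 0, -0.2, -0.18, 28], [0.088, 0, -0.24, -0.216, 34], [0.088, 0, -0.28, -0.252, 40], [0.088, 0, -0.31, -0.28, 46], [0.088, 0, -0.34, -0.31, 52], [0.088, 0, -0.34, -0.31, 55]]
  ]
}}

```text
t: 1.55
position: [0.4201, 0.1955, 0.2388]
eef_rot: [-0.236, 1.558, 0.233]
wrist_force: [-1.2, 1.4, -0.1]
width: 0.088
```

Emit:
{"name": "jog_arm", "arguments": {
  "targets": [
    [[0.0, 0, -0.045, -0.005, 4], [0.0, 0, -0.09, -0.01, 8], [0.0, 0, -0.14, -0.015, 12], [0.0, 0, -0.19, -0.02, 16], [0.0, 0, -0.24, -0.026, 20], [0.0, 0, -0.29, -0.032, 25], [0.0, 0, -0.34, -0.038, 30], [0.0, 0, -0.38, -0.044, 34], [0.0, 0, -0.4, -0.044, 34], [0.0, 0, -0.4, -0.044, 34]]
  ]
}}

```text
t: 2.8
position: [0.4961, -0.2001, 0.2396]
eef_rot: [0.23, 1.557, -0.233]
wrist_force: [-0.1, -0.1, 0.8]
width: 0.0005
```

```bash
python3 - <<'E'
from h import *
from rig import r,imaging
import pickle
f=imaging.grab_frame("wrist"); cv2.imwrite("pics/wrist1.png",cv2.resize(f["image"],None,fx=1.5,fy=1.5,interpolation=cv2.INTER_CUBIC)); pickle.dump(cam(f),open("W1.pkl","wb"))
o=r.observe(); print(o["t"],o["position"],o["eef_rot"],o["joint_pos"],o["width"])
E
```

```text
2.85 [ 0.49594322 -0.19838471  0.23950778] [ 0.22911314  1.55802739 -0.23016902] [ 0.20084513  0.57154931  0.14996402  1.85072087 -0.12099     0.72743414
  0.12516045] 0.0007914953832815488
```

View pics/wrist1.png

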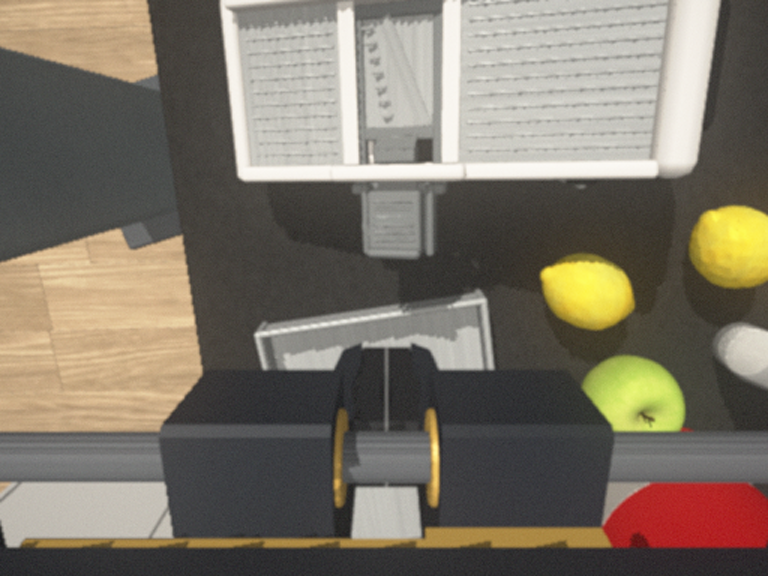

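```bash
python3 - <<'E'
import cv2
a=cv2.imread("pics/wrist1.png")[140:290,320:480]; cv2.imwrite("pics/wrist1z.png",cv2.resize(a,None,fx=4,fy=4,interpolation=cv2.INTER_CUBIC))
E
```

```text
(no output)
```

View pics/wrist1z.png

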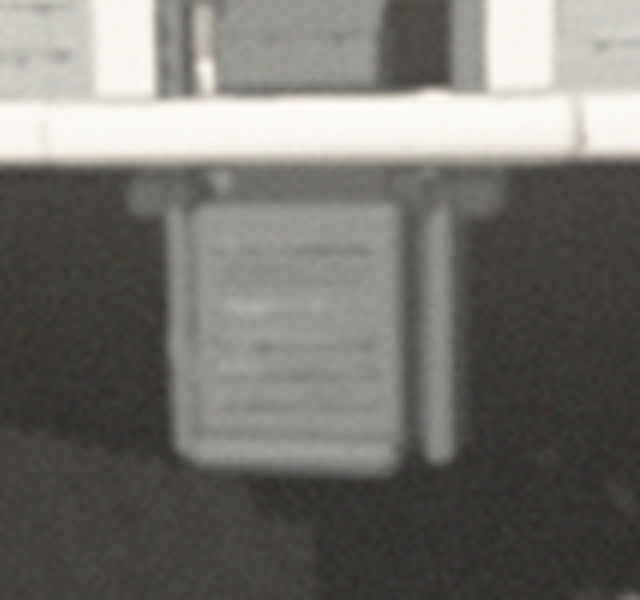

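```bash
python3 - <<'E'
import cv2
a=cv2.imread("pics/side0.png")[195:260,215:310]; cv2.imwrite("pics/side0z2.png",cv2.resize(a,None,fx=8,fy=8,interpolation=cv2.INTER_CUBIC))
E
```

```text
(no output)
```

View pics/side0z2.png

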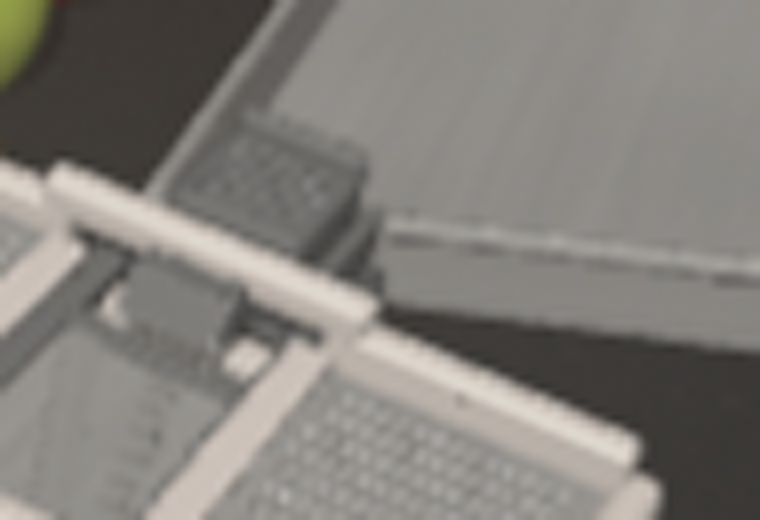

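```bash
python3 - <<'E'
from h import *
import pickle
C=pickle.load(open("C.pkl","rb"));S,T=C["side"],C["top"];W=pickle.load(open("W1.pkl","rb"))
w=lambda x,y:(((320+x/4)+.5)/1.5-.5,((140+y/4)+.5)/1.5-.5)
s=lambda x,y:(215+x/8,195+y/8)
P={}
for n,a,b in [("lip+x",(250,108),(395,473)),("lip-x",(365,155),(190,470)),("brid+x",(60,163),(578,97)),("brid-x",(378,300),(42,97))]:
    P[n],e=tri((S,s(*a)),(W,w(*b))); print(n,P[n].round(4),np.round(e,4),"top proj",proj(T,P[n]).round(1))
d=P["lip+x"]-P["lip-x"];print(np.linalg.norm(d),np.degrees(np.arctan2(d[1],d[0])),np.arctan2(d[2],np.hypot(*d[:2])))
d=P["brid+x"]-P["brid-x"];print(np.linalg.norm(d),np.degrees(np.arctan2(d[1],d[0])),np.arctan2(d[2],np.hypot(*d[:2])))
# low end corners in wrist
v=lambda x,y:((x+.5)/1.5-.5,(y+.5)/1.5-.5)
print(tri((S,(120+637/3.6,175+288/3.6)),(W,v(240,180))), tri((T,(174.7,236)),(W,v(240,180))))
# edge of bridge on slanted plane: line yaw using outer rail edge pts
E
```

```text
lip+x [ 0.5166 -0.2016  0.0838] [0.0002 0.0002] top proj [204.2 193.8]
lip-x [ 0.4858 -0.1928  0.0769] [0.0007 0.0007] top proj [200.5 206.1]
brid+x [ 0.5558 -0.1538  0.091 ] [0.0019 0.0019] top proj [185.8 177.8]
brid-x [ 0.4782 -0.1309  0.0717] [0.0022 0.0022] top proj [176.4 208.8]
0.032690782011076634 -15.883604162806366 0.21061388178065
0.08319968084691017 -16.407136146130362 0.2341429288088689
(array([ 0.41204637, -0.12196467,  0.03491976]), [0.00020608060359617785, 0.000206080603596094]) (array([ 0.41205439, -0.12301165,  0.03437976]), [0.0010837764928447583, 0.0010837764928448043])
```

Emit:
{"name": "jog_arm", "arguments": {
  "targets": [
    [[0.0, 0, 0.01, -0.002, 0], [0.0, 0.03, 0.024, -0.002, 0], [0.0, 0.07, 0.024, -0.002, 0], [0.0, 0.11, 0.024, -0.002, 0], [0.0, 0.14, 0.024, -0.002, 0], [0.0, 0.15, 0.024, -0.002, 0], [0.0, 0.15, 0.024, -0.002, 0], [0.0, 0.15, 0.024, -0.002, 0]]
  ]
}}

```text
t: 3.85
position: [0.5019, -0.1747, 0.0907]
eef_rot: [0.228, 1.556, -0.23]
wrist_force: [-0.1, 0.4, -0.4]
width: 0.0004
```

```bash
cat > look.py <<'E'
from h import *
from rig import r,imaging
import sys,pickle
k=sys.argv[1]
for n in sys.argv[2:]:
    f=imaging.grab_frame(n); pickle.dump(cam(f),open(f"{n}_{k}.pkl","wb")); im=f["image"]
    cv2.imwrite(f"pics/{n}_{k}_raw.png",im)
    if n=="side": im=cv2.resize(im[165:285,190:350],None,fx=4.5,fy=4.5,interpolation=cv2.INTER_CUBIC)
    if n=="top": im=cv2.resize(im[110:280,120:330],None,fx=3.4,fy=3.4,interpolation=cv2.INTER_CUBIC)
    if n=="wrist": im=cv2.resize(im,None,fx=1.5,fy=1.5,interpolation=cv2.INTER_CUBIC)
    cv2.imwrite(f"pics/{n}_{k}.png",im)
o=r.observe(); R=Ro.from_rotvec(o["eef_rot"]).as_matrix()
O=np.array([.5379,-.0974,.0503]);a=np.radians(-16.2);A=np.array([[np.cos(a),np.sin(a)],[-np.sin(a),np.cos(a)]])
print(o["t"],o["position"].round(4),"slicer xy",(A@(o["position"]-O)[:2]).round(4),"zyaw",np.degrees(np.arctan2(R[1,2],R[0,2])).round(2),"F",o["wrist_force"].round(1),"w",round(o["width"],4))
E
python3 look.py 2 side wrist
```

```text
3.95 [ 0.5018 -0.175   0.0906] slicer xy [-0.013  -0.0846] zyaw -16.76 F [ 0.7 -0.8  1. ] w 0.0006
```

View pics/side_2.png

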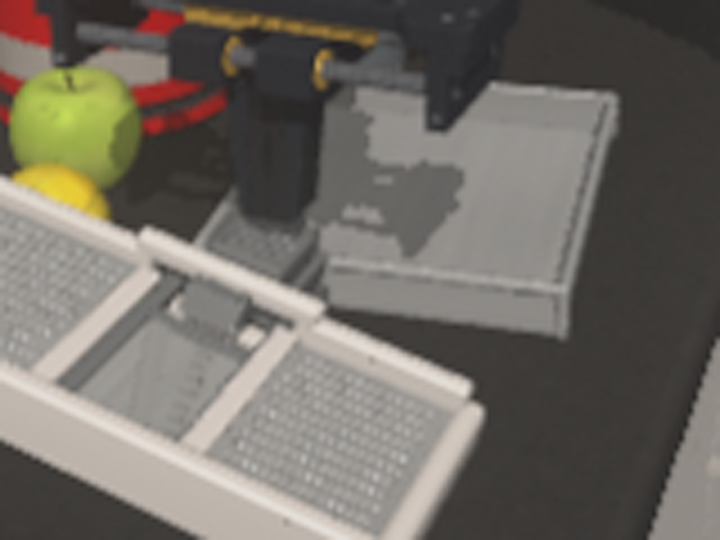

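View pics/wrist_2.png

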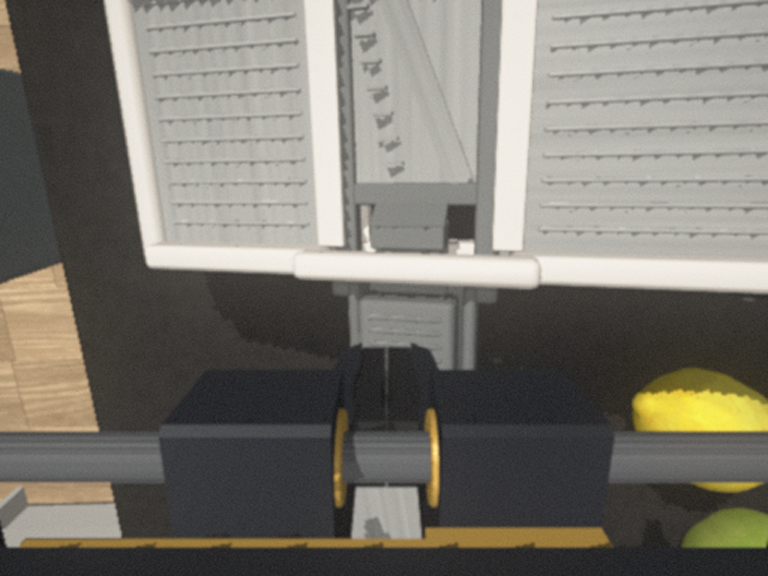

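Emit:
{"name": "jog_arm", "arguments": {
  "targets": [
    [[0.0, 0.005, 0, 0, 0], [0.0, 0.01, 0, 0, 0], [0.0, 0.012, 0, 0, 0], [0.0, 0.014, 0, 0, 0]]
  ]
}}

```text
t: 4.45
position: [0.5017, -0.1753, 0.0766]
eef_rot: [0.229, 1.556, -0.231]
wrist_force: [-1.3, -0.7, 6.1]
width: 0.0002
```

Emit:
{"name": "jog_arm", "arguments": {
  "targets": [
    [[0.0, 0.003, 0, 0, 0], [0.0, 0.005, 0, 0, 0], [0.0, 0.005, 0, 0, 0]]
  ]
}}

```text
t: 4.82
position: [0.5026, -0.1756, 0.0724]
eef_rot: [0.229, 1.554, -0.231]
wrist_force: [-0.6, 0.9, 8.9]
width: 0.0003
```

Emit:
{"name": "jog_arm", "arguments": {
  "targets": [
    [[0.0, 0.0015, 0, 0, 0], [0.0, 0.0025, 0, 0, 0], [0.0, 0.0025, 0, 0, 0]]
  ]
}}

```text
t: 5.2
position: [0.5031, -0.1757, 0.0708]
eef_rot: [0.229, 1.552, -0.231]
wrist_force: [-1.3, 0.0, 9.8]
width: 0.0004
```

Emit:
{"name": "jog_arm", "arguments": {
  "targets": [
    [[0.0, 0.0015, 0, 0, 0], [0.0, 0.0025, 0, 0, 0], [0.0, 0.0025, 0, 0, 0]]
  ]
}}

```text
t: 5.58
position: [0.5034, -0.1758, 0.0693]
eef_rot: [0.229, 1.551, -0.231]
wrist_force: [-0.8, 1.1, 10.9]
width: 0.0003
```

Emit:
{"name": "jog_arm", "arguments": {
  "targets": [
    [[0.0, 0.0015, 0, 0, 0], [0.0, 0.0025, 0, 0, 0], [0.0, 0.0025, 0, 0, 0]]
  ]
}}

```text
t: 5.95
position: [0.5037, -0.1758, 0.0682]
eef_rot: [0.229, 1.55, -0.231]
wrist_force: [-2.8, 0.5, 15.1]
width: 0.0007
```

Emit:
{"name": "jog_arm", "arguments": {
  "targets": [
    [[0.0, 0.0022, 0, 0, 0], [0.0, 0.0022, 0, 0, 0]]
  ]
}}

```text
t: 6.2
position: [0.5038, -0.1759, 0.0678]
eef_rot: [0.229, 1.549, -0.231]
wrist_force: [-4.2, 0.2, 19.5]
width: 0.0003
```

```bash
python3 look.py 3 side
```

```text
6.25 [ 0.5038 -0.1759  0.0678] slicer xy [-0.0109 -0.0849] zyaw -16.82 F [-3.3  1.9 19.5] w 0.0005
```

View pics/side_3.png

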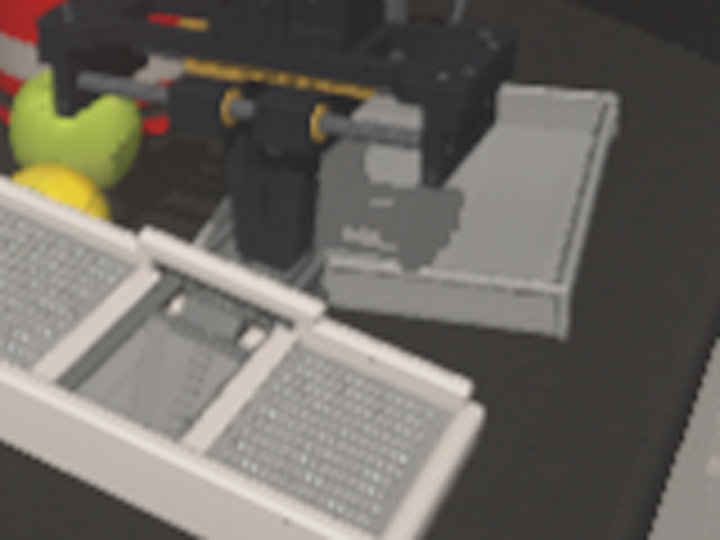

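Emit:
{"name": "jog_arm", "arguments": {
  "targets": [
    [[0.0, 0.002, -0.001, 0, 0], [0.0, 0.002, -0.002, 0, 0], [0.0, 0.002, -0.003, 0, 0], [0.0, 0.002, -0.004, 0, 0]]
  ]
}}

```text
t: 6.75
position: [0.5037, -0.1763, 0.0677]
eef_rot: [0.23, 1.548, -0.225]
wrist_force: [-1.1, 9.4, 21.3]
width: 0.0003
```

Emit:
{"name": "jog_arm", "arguments": {
  "targets": [
    [[0.0, 0.002, -0.004, 0, 0], [0.0, 0.002, -0.005, 0, 0], [0.0, 0.002, -0.006, 0, 0], [0.0, 0.002, -0.007, 0, 0]]
  ]
}}

```text
t: 7.25
position: [0.5028, -0.1788, 0.0675]
eef_rot: [0.231, 1.547, -0.218]
wrist_force: [-2.1, 9.8, 20.6]
width: 0.0004
```

Emit:
{"name": "jog_arm", "arguments": {
  "targets": [
    [[0.0, 0.002, -0.005, 0, 0], [0.0, 0.002, -0.006, 0, 0], [0.0, 0.002, -0.007, 0, 0], [0.0, 0.002, -0.008, 0, 0]]
  ]
}}

```text
t: 7.75
position: [0.5016, -0.182, 0.0673]
eef_rot: [0.232, 1.547, -0.21]
wrist_force: [-1.1, 9.7, 21.1]
width: 0.0006
```

```bash
python3 look.py 4 side wrist
```

```text
7.85 [ 0.5016 -0.1822  0.0673] slicer xy [-0.0112 -0.0915] zyaw -16.18 F [-2.   9.2 22.2] w 0.0008
```

View pics/wrist_4.png

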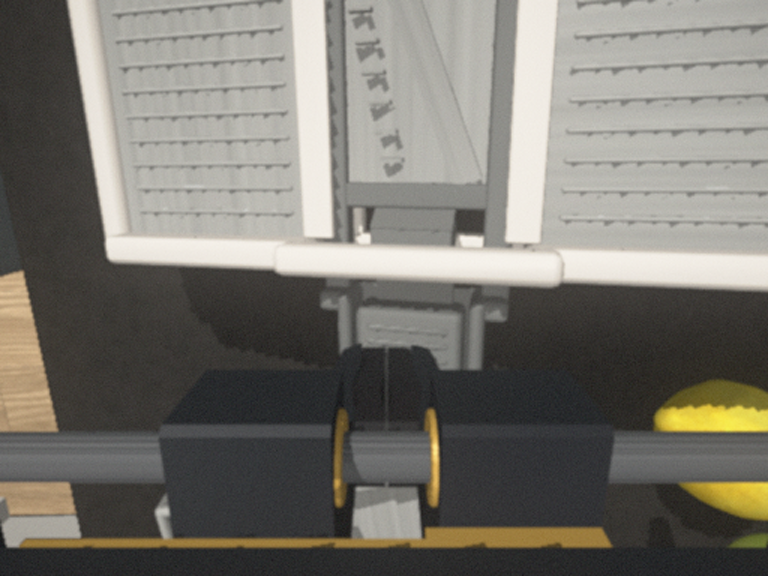

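Emit:
{"name": "jog_arm", "arguments": {
  "targets": [
    [[0.0, 0.002, -0.005, 0, 0], [0.0, 0.002, -0.007, 0, 0], [0.0, 0.002, -0.009, 0, 0], [0.0, 0.002, -0.011, 0, 0], [0.0, 0.002, -0.013, 0, 0], [0.0, 0.002, -0.014, 0, 0]]
  ]
}}

```text
t: 8.6
position: [0.4986, -0.1907, 0.0668]
eef_rot: [0.233, 1.547, -0.202]
wrist_force: [-1.9, 10.1, 20.9]
width: 0.0004
```

Emit:
{"name": "jog_arm", "arguments": {
  "targets": [
    [[0.0, 0.002, -0.005, 0, 0], [0.0, 0.002, -0.007, 0, 0], [0.0, 0.002, -0.009, 0, 0], [0.0, 0.002, -0.011, 0, 0], [0.0, 0.002, -0.013, 0, 0], [0.0, 0.002, -0.015, 0, 0]]
  ]
}}

```text
t: 9.35
position: [0.496, -0.199, 0.0662]
eef_rot: [0.235, 1.547, -0.191]
wrist_force: [-1.2, 12.1, 20.3]
width: 0.0005
```

```bash
python3 look.py 5 side wrist
```

```text
9.45 [ 0.4959 -0.1993  0.0662] slicer xy [-0.0119 -0.1096] zyaw -15.62 F [-0.  12.1 20.6] w 0.0006
```

View pics/wrist_5.png

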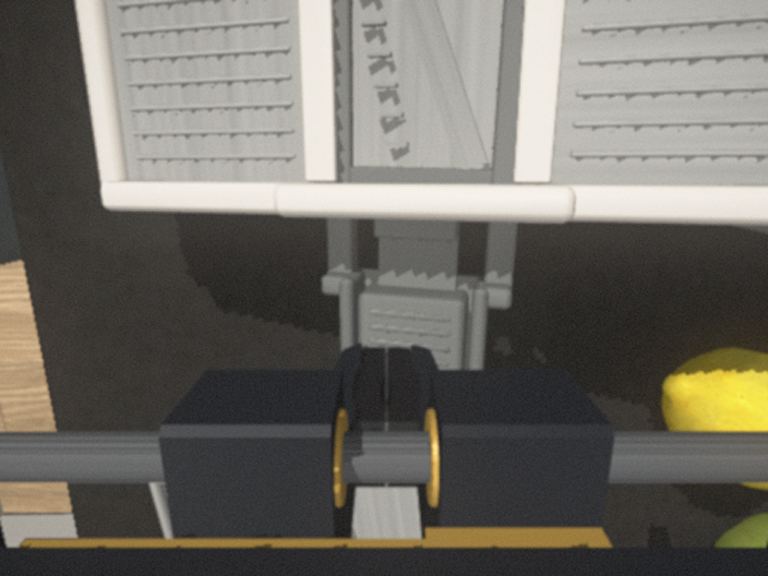

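View pics/side_5.png

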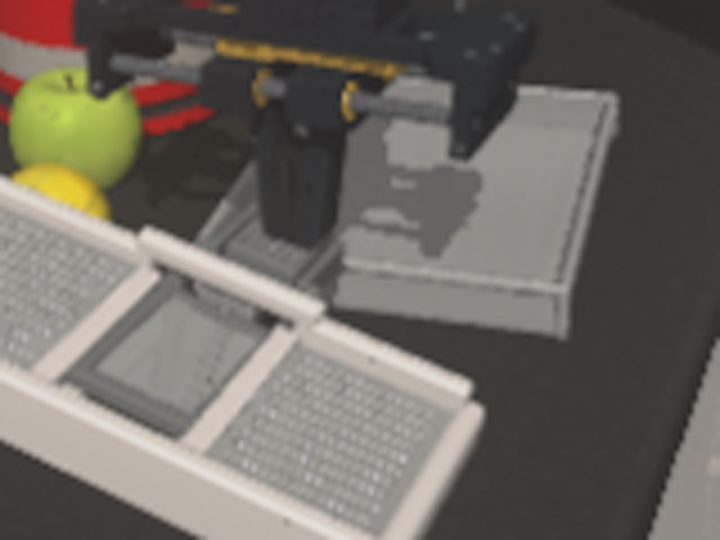

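Emit:
{"name": "jog_arm", "arguments": {
  "targets": [
    [[0.0, 0.002, -0.005, 0, 0], [0.0, 0.002, -0.007, 0, 0], [0.0, 0.002, -0.009, 0, 0], [0.0, 0.002, -0.011, 0, 0], [0.0, 0.002, -0.013, 0, 0], [0.0, 0.002, -0.015, 0, 0]]
  ]
}}

```text
t: 10.2
position: [0.4937, -0.206, 0.0657]
eef_rot: [0.237, 1.547, -0.179]
wrist_force: [-0.9, 16.0, 23.2]
width: -0.0001
```

```bash
python3 look.py 6 wrist
```

```text
10.25 [ 0.4936 -0.2064  0.0658] slicer xy [-0.0121 -0.117 ] zyaw -15.23 F [-1.4 15.  22.8] w 0.0003
```

View pics/wrist_6.png

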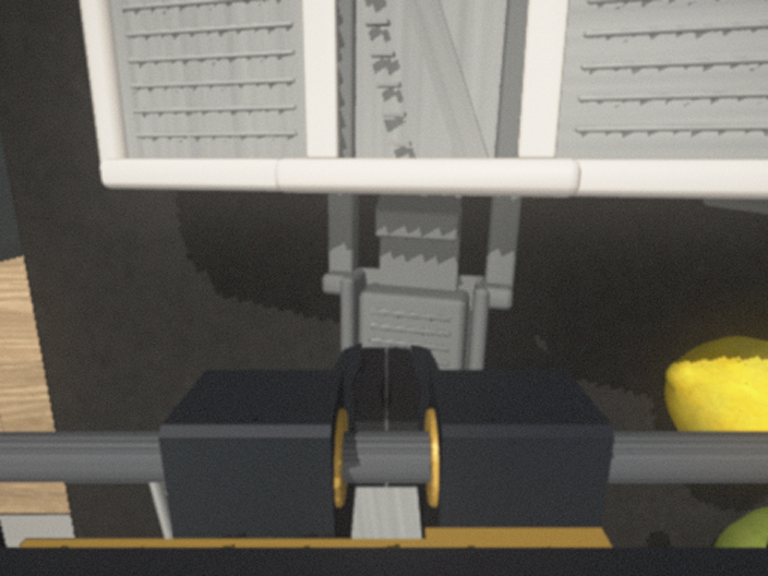

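Emit:
{"name": "jog_arm", "arguments": {
  "targets": [
    [[0.0, 0.0, 0.0, 0, 0], [0.0, -0.005, 0.001, 0, 0], [0.0, -0.02, 0.001, 0, 0], [0.088, -0.06, 0.0, 0, 0], [0.088, -0.1, 0.0, 0, 0], [0.088, -0.1, 0.0, 0, 0], [0.088, -0.1, 0.0, 0, 0]]
  ]
}}

```text
t: 11.12
position: [0.4917, -0.2097, 0.1655]
eef_rot: [0.237, 1.548, -0.179]
wrist_force: [-0.7, 0.5, -0.3]
width: 0.0384
```

```bash
python3 look.py 7 wrist side
```

```text
11.225 [ 0.4912 -0.2094  0.1647] slicer xy [-0.0136 -0.1206] zyaw -15.22 F [-0.1 -0.7 -0.1] w 0.0464
```

View pics/wrist_7.png

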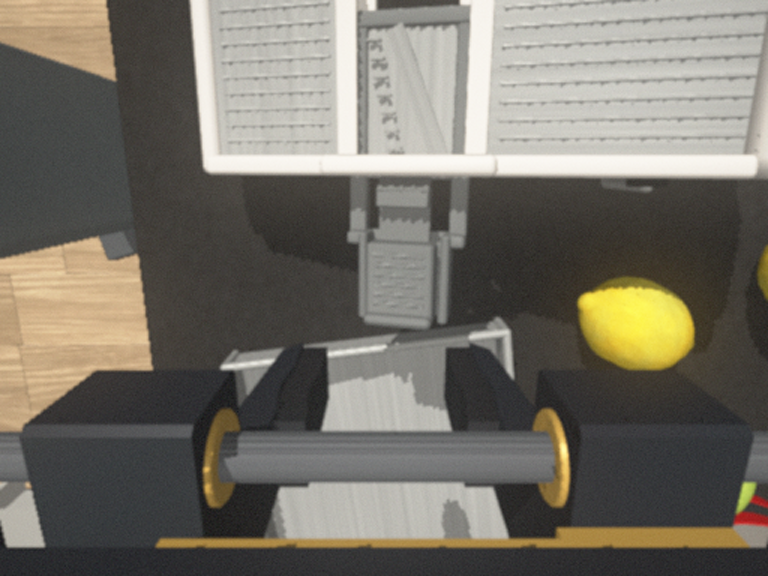

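View pics/side_7.png

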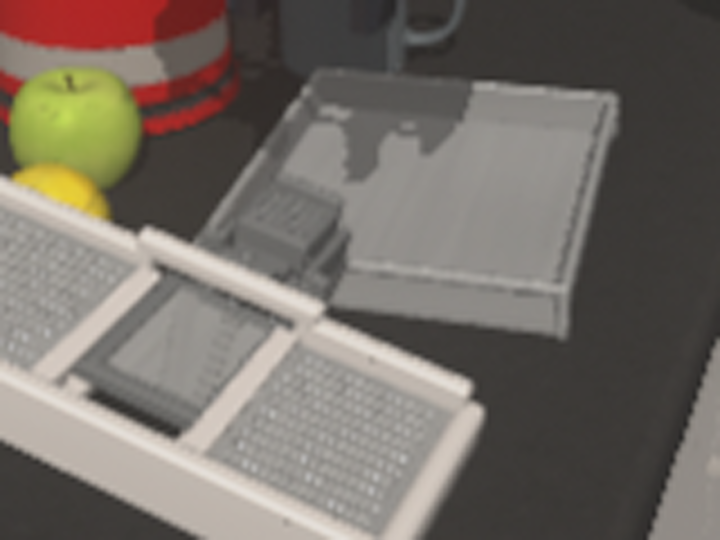

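```bash
python3 - <<'E'
from h import *
import pickle
W=pickle.load(open("wrist_7.pkl","rb"));S=pickle.load(open("side_7.pkl","rb"))
v=lambda x,y:((x+.5)/1.5-.5,(y+.5)/1.5-.5)
s=lambda x,y:(190+x/4.5,165+y/4.5)
O=np.array([.5379,-.0974,.0503]);a=np.radians(-16.2);A=np.array([[np.cos(a),np.sin(a),0],[-np.sin(a),np.cos(a),0],[0,0,1]])
for n,p,z in [("lipL",(362,322),.077),("lipR",(433,326),.084),("shoulderL",(347,243),.05),("shoulderR",(466,247),.062),("cheekR out",(450,320),.069)]:
    print(n,(A@(onz(W,v(*p),z)-O)).round(4))
print("lip+x",(A@(tri((S,s(275,175)),(W,v(433,326)))[0]-O)).round(4),"lip-x",(A@(tri((S,s(345,207)),(W,v(362,322)))[0]-O)).round(4))
E
```

```text
lipL [-0.0254 -0.131   0.0267]
lipR [ 0.0101 -0.1304  0.0337]
shoulderL [-0.0348 -0.0946 -0.0003]
shoulderR [ 0.0282 -0.094   0.0117]
cheekR out [ 0.0207 -0.1318  0.0187]
lip+x [ 0.0098 -0.1311  0.0323] lip-x [-0.0252 -0.1322  0.0222]
```

Emit:
{"name": "jog_arm", "arguments": {
  "targets": [
    [[0.088, 0, 0.006, 0.006, 1], [0.088, 0, 0.0115, 0.0118, 1], [0.088, 0.03, 0.0115, 0.0118, 1], [0.088, 0.06, 0.0115, 0.0118, 1], [0.088, 0.08, 0.0115, 0.0118, 1], [0.088, 0.08, 0.0115, 0.0118, 1]]
  ]
}}

```text
t: 11.98
position: [0.5064, -0.1977, 0.0837]
eef_rot: [0.251, 1.552, -0.191]
wrist_force: [-1.0, -0.2, 0.4]
width: 0.0879
```

```bash
python3 look.py 8 wrist side
```

```text
12.075 [ 0.5074 -0.1985  0.0854] slicer xy [-0.0011 -0.1056] zyaw -16.19 F [0.5 0.6 0.8] w 0.0879
```

View pics/wrist_8.png

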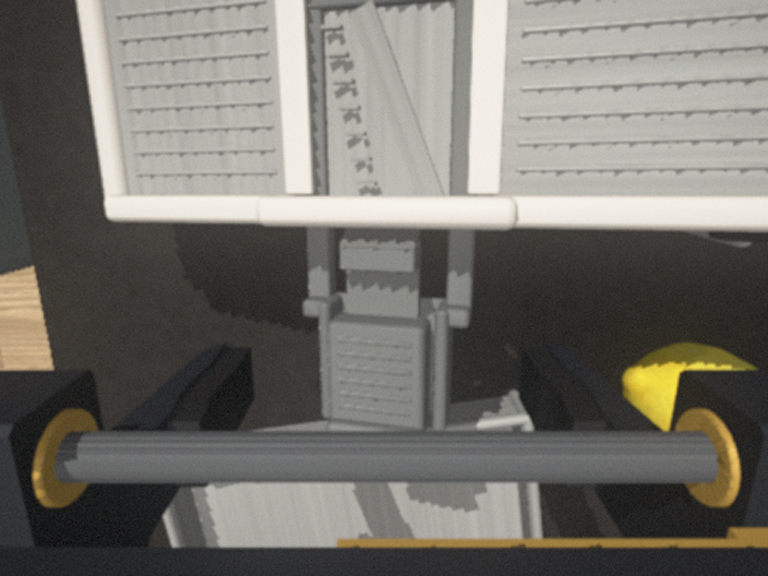

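View pics/side_8.png

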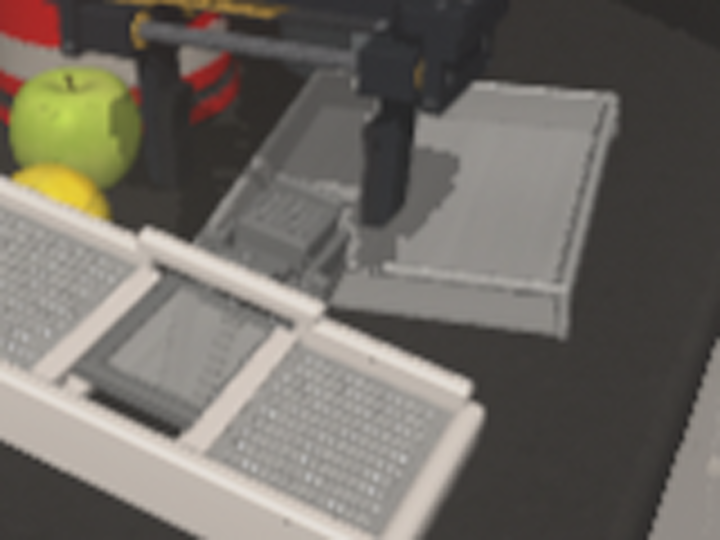

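Emit:
{"name": "jog_arm", "arguments": {
  "targets": [
    [[0.088, 0.01, -0.003, -0.001, 0], [0.088, 0.02, -0.0035, -0.001, 0], [0.088, 0.03, -0.0035, -0.001, 0], [0.088, 0.0355, -0.0035, -0.001, 0], [0.088, 0.0355, -0.0035, -0.001, 0], [0.088, 0.0355, -0.0035, -0.001, 0]]
  ]
}}

```text
t: 12.82
position: [0.5062, -0.2004, 0.05]
eef_rot: [0.251, 1.548, -0.192]
wrist_force: [0.6, -0.1, -0.3]
width: 0.0878
```

Emit:
{"name": "jog_arm", "arguments": {
  "targets": [
    [[0.06, 0, 0, 0, 0], [0.054, 0, 0, 0, 0], [0.05, 0, 0, 0, 0], [0.045, 0, 0, 0, 0], [0.045, 0, 0, 0, 0], [0.045, 0, 0, 0, 0]]
  ],
  "grip_force": 20
}}

```text
t: 13.58
position: [0.5061, -0.2004, 0.0499]
eef_rot: [0.251, 1.548, -0.192]
wrist_force: [-0.0, 0.3, -0.1]
width: 0.0491
```

```bash
python3 look.py 9 wrist side
```

```text
13.675 [ 0.5061 -0.2004  0.05  ] slicer xy [-0.0018 -0.1077] zyaw -16.2 F [ 0.4  0.  -0.3] w 0.0489
```

View pics/wrist_9.png

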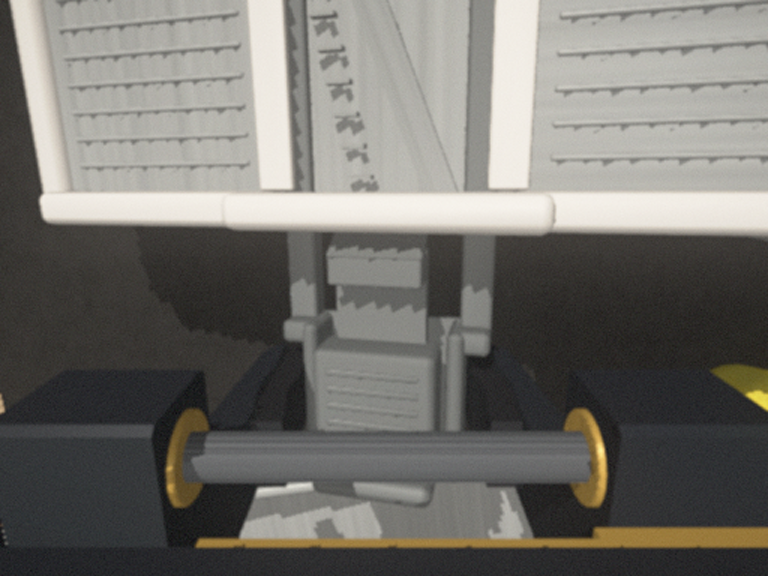

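View pics/side_9.png

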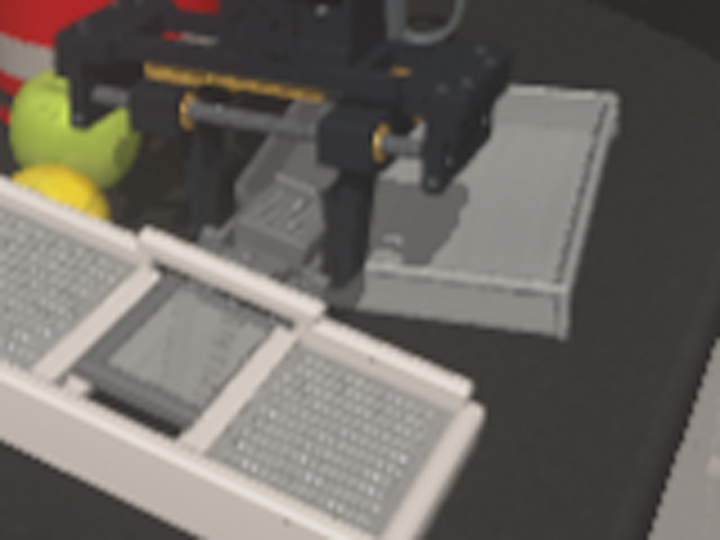

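Emit:
{"name": "jog_arm", "arguments": {
  "targets": [
    [[0.045, 0, 0, 0, 0], [0.045, 0, 0, 0, 0], [0.045, 0, -0.005, 0, 0], [0.045, 0, -0.01, 0, 0], [0.045, 0, -0.016, 0, 0], [0.045, 0, -0.022, 0, 0], [0.045, 0, -0.03, 0, 0], [0.045, 0, -0.03, 0, 0]]
  ],
  "grip_force": 40
}}

```text
t: 14.68
position: [0.4973, -0.2305, 0.0488]
eef_rot: [0.251, 1.548, -0.194]
wrist_force: [-0.8, 0.3, -1.0]
width: 0.0485
```

```bash
python3 look.py 10 wrist side
```

```text
14.775 [ 0.4977 -0.2294  0.0488] slicer xy [-0.0018 -0.138 ] zyaw -16.22 F [-0.5 -0.3  0.6] w 0.0485
```

View pics/side_10.png

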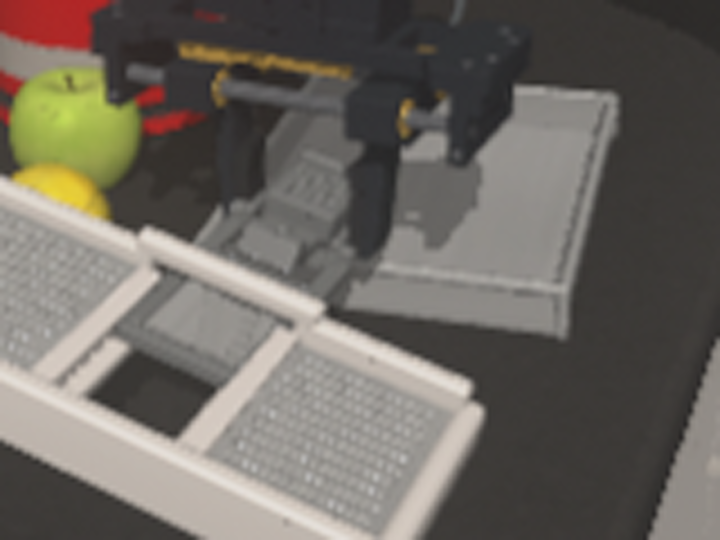

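View pics/wrist_10.png

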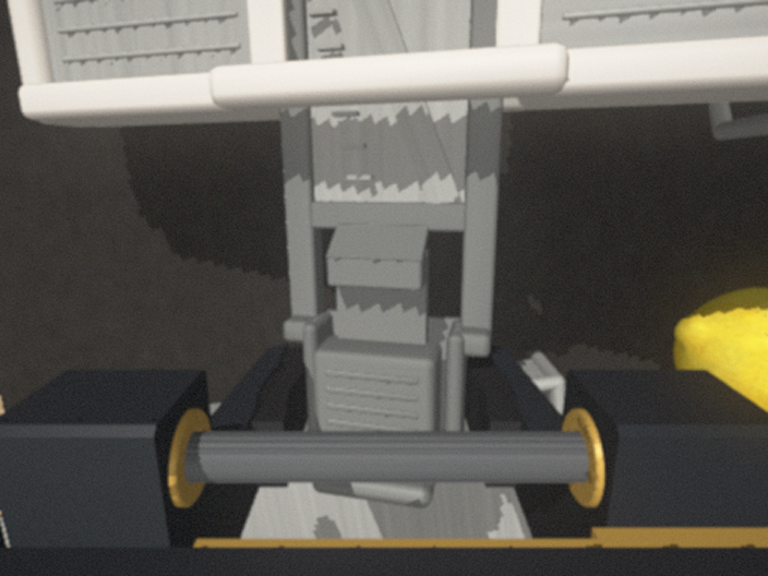

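Emit:
{"name": "jog_arm", "arguments": {
  "targets": [
    [[0.045, -0.001, -0.006, 0, 0], [0.045, -0.001, -0.013, 0, 0], [0.045, -0.001, -0.02, 0, 0], [0.045, -0.001, -0.028, 0, 0], [0.045, -0.001, -0.036, 0, 0], [0.045, -0.001, -0.044, 0, 0], [0.045, -0.001, -0.05, 0, 0], [0.045, -0.001, -0.056, 0, 0], [0.045, -0.001, -0.062, 0, 0], [0.045, -0.001, -0.064, 0, 0]]
  ],
  "grip_force": 55
}}

```text
t: 16.02
position: [0.4795, -0.2914, 0.0473]
eef_rot: [0.251, 1.548, -0.193]
wrist_force: [-0.7, -0.3, -1.0]
width: 0.0482
```

```bash
python3 look.py 11 wrist side
```

```text
16.125 [ 0.4797 -0.2911  0.0473] slicer xy [-0.0019 -0.2022] zyaw -16.24 F [ 0.5 -0.3 -1.8] w 0.0483
```

View pics/side_11.png

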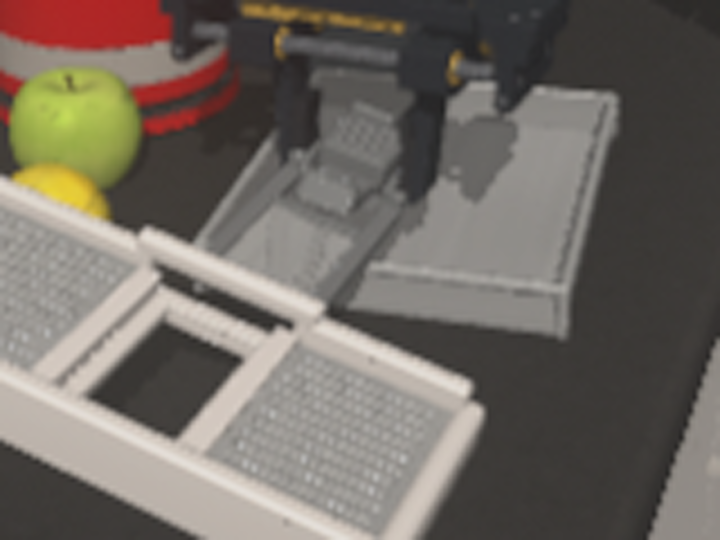

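View pics/wrist_11.png

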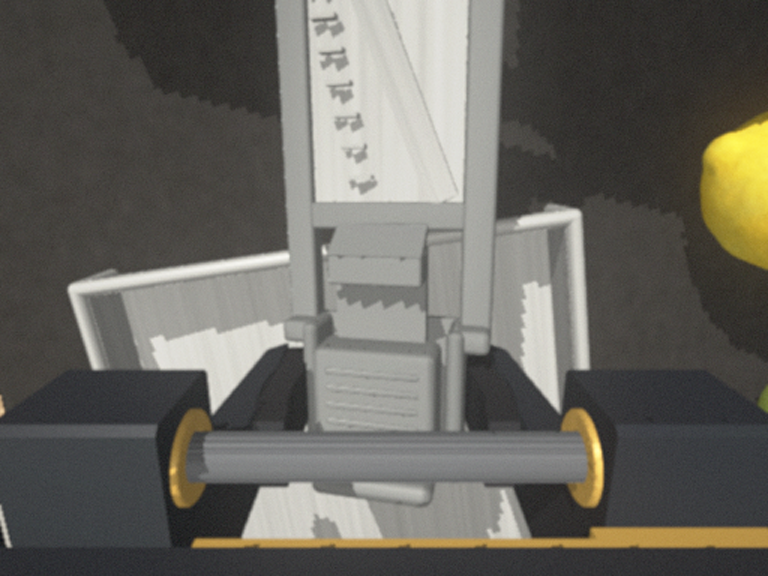

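Emit:
{"name": "jog_arm", "arguments": {
  "targets": [
    [[0.045, -0.01, 0, 0, 0], [0.045, -0.02, 0, 0, 0], [0.045, -0.02, 0, 0, 0], [0.045, -0.02, -0.02, 0, -1], [0.045, -0.02, -0.045, 0.001, -3], [0.045, -0.02, -0.07, 0.001, -5], [0.045, -0.02, -0.095, 0.002, -7], [0.045, -0.02, -0.12, 0.0026, -9], [0.045, -0.02, -0.135, 0.0026, -9], [0.045, -0.02, -0.135, 0.0026, -9]]
  ]
}}

```text
t: 17.38
position: [0.4434, -0.423, 0.0621]
eef_rot: [0.129, 1.554, -0.073]
wrist_force: [0.4, 0.4, -1.6]
width: 0.048
```

```bash
python3 look.py 12 wrist side top
```

```text
17.525 [ 0.4449 -0.4203  0.0621] slicer xy [ 0.0008 -0.3361] zyaw -7.17 F [-0.5 -0.5 -1.2] w 0.0481
```

View pics/side_12.png

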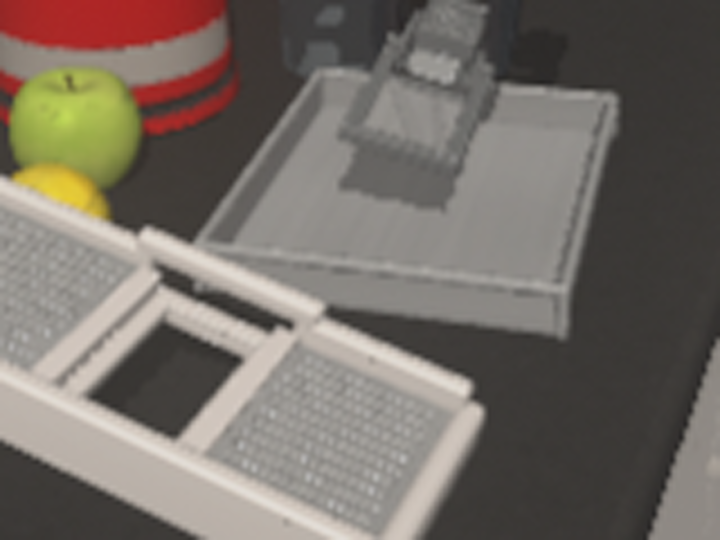

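View pics/wrist_12.png

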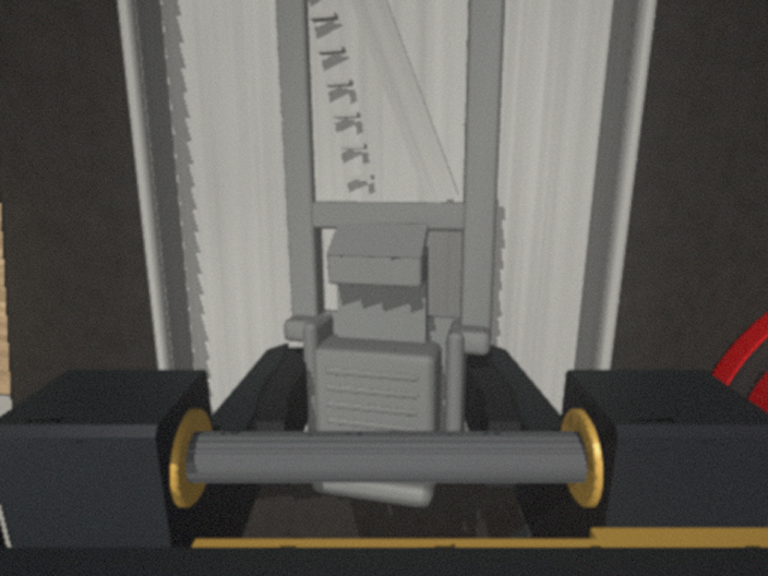

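View pics/top_12.png

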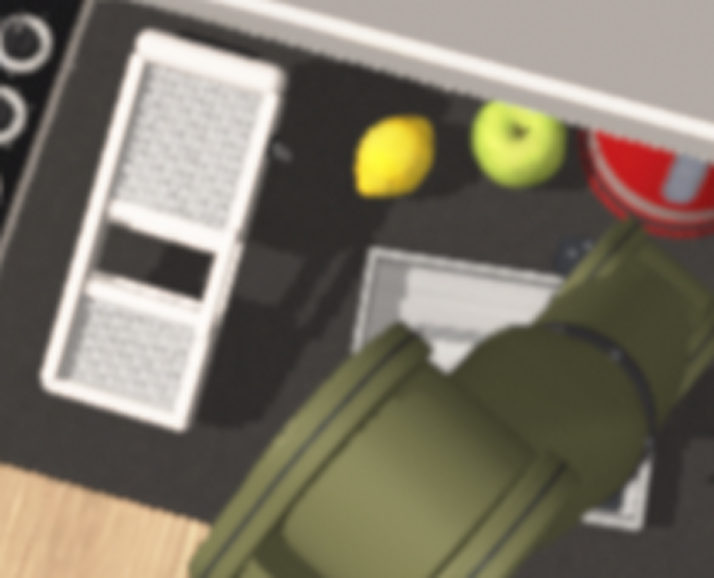

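Emit:
{"name": "jog_arm", "arguments": {
  "targets": [
    [[0.045, 0.01, 0, 0, 0], [0.045, 0.02, 0, 0, 0], [0.045, 0.03, 0, 0, 0], [0.045, 0.04, 0, 0, 0], [0.045, 0.046, 0, 0, 0], [0.045, 0.048, 0, 0, 0], [0.045, 0.048, 0, 0, 0]]
  ]
}}

```text
t: 18.4
position: [0.4457, -0.4186, 0.0142]
eef_rot: [0.127, 1.554, -0.069]
wrist_force: [0.9, 0.5, -1.5]
width: 0.0481
```

```bash
python3 look.py 13 side wrist
```

```text
18.5 [ 0.4458 -0.4188  0.0145] slicer xy [ 0.0013 -0.3343] zyaw -7.17 F [-0.   0.3 -1.4] w 0.0484
```

View pics/side_13.png

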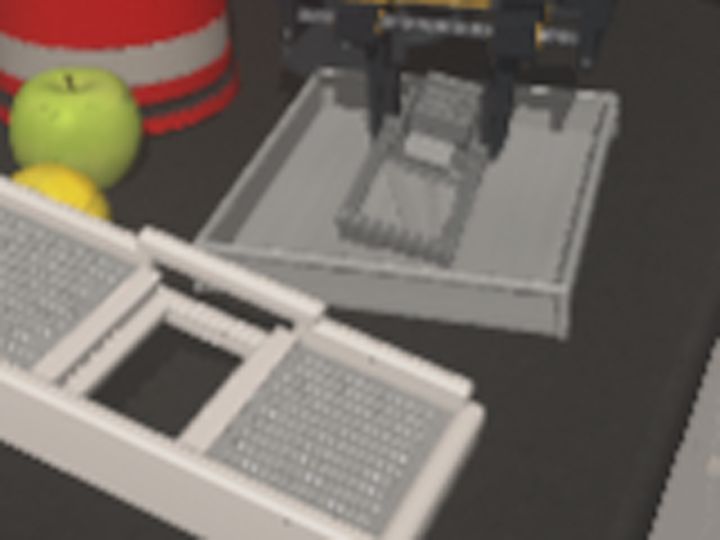

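Emit:
{"name": "jog_arm", "arguments": {
  "targets": [
    [[0.045, 0.003, 0, 0, 0], [0.045, 0.004, 0, 0, 0], [0.045, 0.005, 0, 0, 0], [0.045, 0.006, 0, 0, 0], [0.045, 0.007, 0, 0, 0], [0.045, 0.008, 0, 0, 0], [0.045, 0.008, 0, 0, 0]]
  ],
  "grip_force": 4
}}

```text
t: 19.38
position: [0.4461, -0.4185, 0.0065]
eef_rot: [0.127, 1.553, -0.069]
wrist_force: [0.4, -0.5, 0.3]
width: 0.0494
```

Resting on the floor now; open gently.

Emit:
{"name": "jog_arm", "arguments": {
  "targets": [
    [[0.052, 0, 0, 0, 0], [0.056, 0, 0, 0, 0], [0.064, 0, 0, 0, 0], [0.074, 0, 0, 0, 0], [0.085, 0, 0, 0, 0], [0.085, 0, 0, 0, 0]]
  ]
}}

```text
t: 20.12
position: [0.446, -0.4185, 0.0064]
eef_rot: [0.127, 1.554, -0.069]
wrist_force: [-1.0, -1.2, 0.5]
width: 0.085
```

```bash
python3 look.py 14 side wrist
```

```text
20.225 [ 0.4461 -0.4185  0.0065] slicer xy [ 0.0014 -0.334 ] zyaw -7.17 F [-0.1  0.6  0.1] w 0.085
```

View pics/side_14.png

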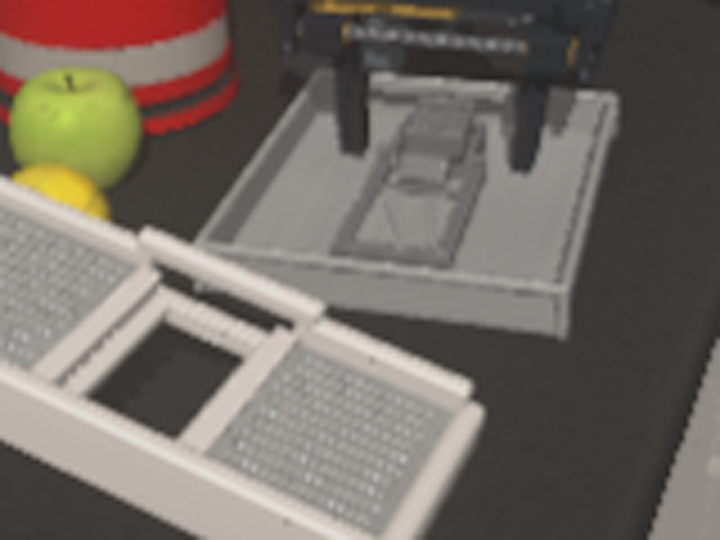

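View pics/wrist_14.png

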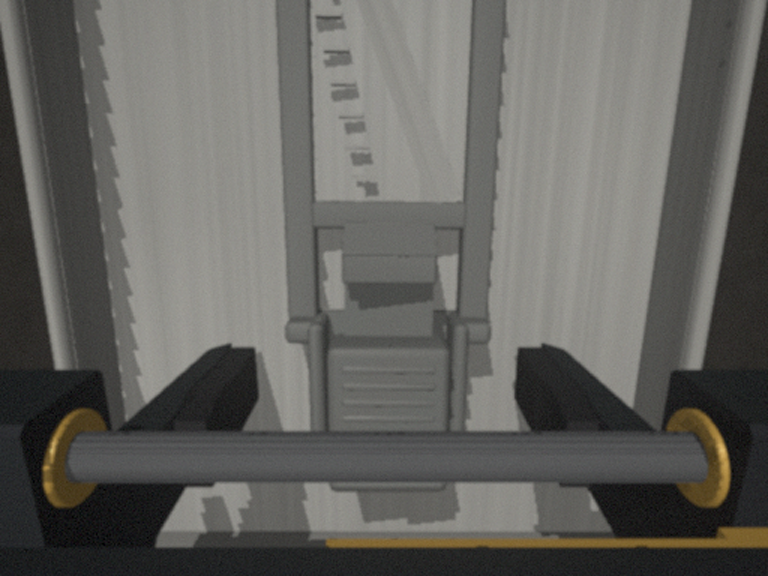

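Emit:
{"name": "jog_arm", "arguments": {
  "targets": [
    [[0.085, -0.01, 0, 0, 0], [0.085, -0.03, 0, 0, 0], [0.085, -0.06, 0, 0, 0], [0.085, -0.1, 0, 0, 0], [0.085, -0.14, 0, 0, 0], [0.085, -0.17, 0, 0, 0], [0.085, -0.17, -0.0, 0, 0], [0.085, -0.17, -0.0, 0, 0]]
  ]
}}

```text
t: 21.22
position: [0.4428, -0.4243, 0.1766]
eef_rot: [0.127, 1.554, -0.069]
wrist_force: [0.4, 0.0, 0.4]
width: 0.0848
```

```bash
python3 look.py 15 side wrist
```

```text
21.325 [ 0.4425 -0.424   0.1755] slicer xy [-0.0005 -0.3402] zyaw -7.16 F [-0.2 -0.7  1.3] w 0.085
```

View pics/wrist_15.png

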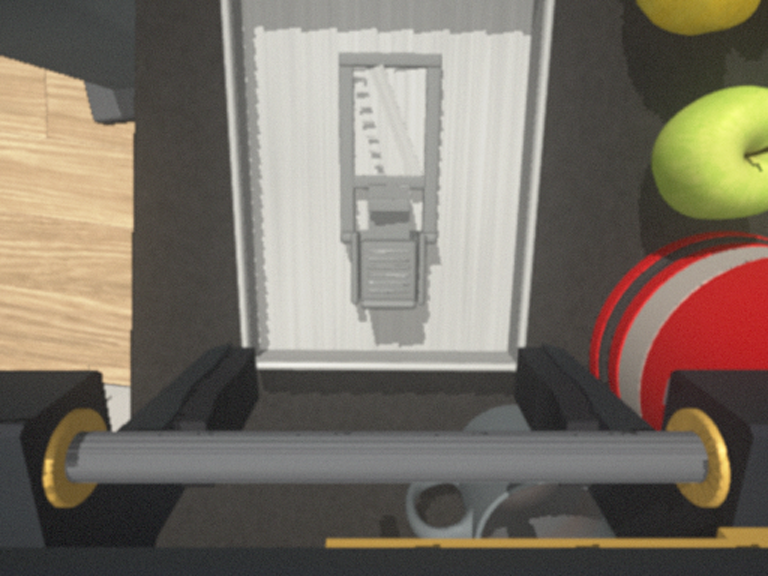

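View pics/side_15.png

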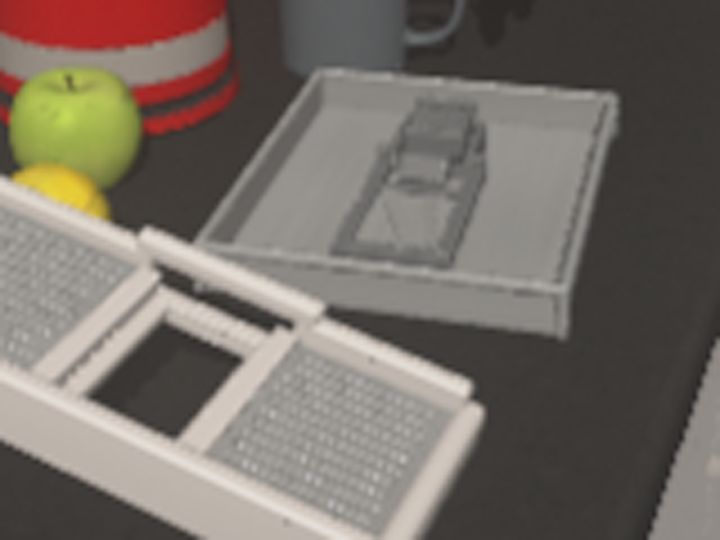

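```bash
python3 - <<'E'
from h import *
import pickle
from rig import r
W=pickle.load(open("wrist_15.pkl","rb"))
v=lambda x,y:((x+.5)/1.5-.5,(y+.5)/1.5-.5)
a=onz(W,v(390,60),.009);b=onz(W,v(388,305),.034)
m=(a+b)/2;print(a,b,np.linalg.norm((a-b)[:2]),"mid to tray",np.linalg.norm(m[:2]-[.451,-.369]))
print(r.close_job())
E
```

```text
[ 0.46216974 -0.29618243  0.009     ] [ 0.44257553 -0.44010528  0.034     ] 0.1452505360685849 mid to tray 0.0016177456255808853
the job is handed in; nothing more can be done
None
```

The insert is out of the slicer and lying flat, right side up and released in the steel tray. I handed the job in at about 21.3 s of the 48 s; close_job gives no verdict, so the result itself is unconfirmed.

- **Button and catch:** I pressed the button to its stop at about 20 N. Holding it down, I drew the insert out about 26 mm by friction and the lip until the catch was clear of the frame. The wrist force during the draw stayed below about 28 N.
- **Tongue and tray:** I gripped the tongue across its cheeks, drew the insert fully out and turned it about 9° to line up with the tray. I then lowered it with a light grip so that it settled level.

**Last checks:**
- The side and wrist pictures show the insert flat and right side up. Its middle measures about 2 mm from the tray's centre.
- Its length measured from that last picture came out as 145 mm against the stated 153 mm. The rough edge pixels probably explain the difference.
- The gripper is open about 0.17 m above the tray, touching nothing.
- The apple, lemon, mug and tray look unmoved in the pictures. I did not measure their positions again.
- My early estimate of the bridge height was about 5 mm off, and it was not needed.

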